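# Seat the relief stamp in the pressing board and lock it

## Task

With the fingertips, push the loose round terracotta stamp across the plywood pressing board until it drops into the round recess and lies flat and flush with the board; then push the wooden keeper round by its peg, as far as it goes, so that it lies over the stamp and locks it in. Only push: never pick the stamp up, and leave the other things where they are.

Things in the scene. Friction and masses are not known exactly. Their poses are not given: they have to be found in the camera images.
- board: plywood pressing board, 280 (x) by 320 (y) by 28 mm thick, fixed to the table, turned by up to 0.35 rad. Origin at the centre of its underside, so its top is at z = 28 mm. Its x axis points away from the robot at yaw 0, y to the left, z up. One round recess, the only hole. A small jar (40 mm wide, 50 tall, about 125 mm to the right of centre, on the far half) and a flat wooden rib (70 x 35 x 9 mm, in the far left corner) also lie on it.
- recess (a point): centre of the recess's mouth, level with the board's top; 30 mm from the board's origin along board +x. The recess is 66 mm wide, flat-bottomed with a thin dark rubber lining, 12 mm deep, with a 1 mm chamfer at the rim.
- stamp: loose flat terracotta disc, 62 mm wide and 12 mm thick, about 70 g, with a faint flower on top; lies flat on the near part of the board, 85 to 150 mm from the recess. Origin at the centre of its underside, z axis up. In the recess its top is flush with the board and it has 2 mm of play all round.
- keeper_pivot (a point): the keeper's pivot axis (vertical), at the height of the board's top, 64 mm from the recess's centre along board +x (on the far side).
- keeper (a joint): angle of the dark wooden keeper, a flat bar that swings just above the board's top: 0 = bar points along board +y (left), clear of the recess; grows counterclockwise seen from above; 1.57 (its end stop) = bar points along board -x, over the recess's far edge. Starts between 0 and 0.45. The bar is 20 mm wide, 8 mm thick, reaches 56 mm from the pivot, its underside 2.5 mm above the board; light friction (about 1 N at the peg), stays where it is left.
- keeper_peg (a point): centre of the top of the upright peg on the keeper: 12 mm in diameter, 38 mm out from the pivot along the bar; it rises from the bar's top (10.5 mm above the board) to 40 mm above the board.
- glaze_jar: bystander: small glass jar with a white lid, 40 mm wide, 50 tall, on the far right part of the board; origin at the centre of its underside.
- rib: bystander: flat wooden rib, 70 x 35 x 9 mm, in the far left corner of the board; origin at the centre of its underside.
- mug: bystander: blue mug, 80 mm wide, 90 tall, to the left of the board; origin at the centre of its underside.
- test_tiles: bystander: white tile stack, 100 x 100 x 24 mm, to the left; origin at the centre of its underside.
- bowl: bystander: terracotta bowl, 120 mm wide, 55 tall, to the right; origin at the centre of its underside.
- slip_bottle: bystander: white bottle, 60 mm wide, 150 tall, far right; origin at the centre of its underside.
- brush: bystander: brush lying on the near right of the table; origin under its middle.
There are look-alikes about, which are no part of the job. Several things have the shape of the stamp; the one meant has the colours described above.

How it is judged:
On the way, in this order (a step that is already met when the one before it is completed fails the run):
1. the stamp lies flat in the recess (horizontal distance between stamp and recess below 0.005 m and z of stamp in the frame of board below 0.0185 m and angle between stamp's own z axis and vertical below 0.06 rad), for 0.2 s.
2. the keeper is turned over the seated stamp (all of step 1 and value of joint keeper above 1.35 rad), for 0.2 s.
At the end, for the whole second after the job is handed in: The stamp lies in the recess: within 5 mm of its centre, its underside no more than 2.5 mm above the recess's floor, tilted less than 0.06 rad, at rest; the keeper stands past 1.35 rad of its 1.57 (all of step 2 and linear speed of stamp below 0.01 m/s); the robot touches nothing.
It fails at once if the stamp is lifted more than 10 mm above the board's top (z of stamp in the frame of board above 0.038 m).
It fails at once if the stamp is tipped up by more than 0.6 rad (angle between stamp's own z axis and vertical above 0.6 rad).
It fails at once if another thing (jar, rib, mug, bowl, bottle, tiles, brush) is pushed more than 30 mm away (distance of any of glaze_jar, rib, mug, bowl, slip_bottle, test_tiles, brush from where it was at the start of the episode above 0.03 m).
It fails at once if the jar, mug, bowl or bottle is tipped over (angle between any of glaze_jar, mug, bowl, slip_bottle's own z axis and vertical above 0.6 rad).
It also fails if it takes over 54 s, if anything falls off the work surface, if the arm or the gripper's body presses on something with over 40 N, if the wrist force passes 120 N, or if a joint passes its speed limit or range.

## Robot

A 6-joint arm with a two-finger parallel gripper is mounted at the origin on the work surface. World frame = base frame: x ahead of the robot, y to its left, z up, the work surface at z = 0. Lengths are in m, angles in rad, forces in N, time in s.
With the tool pointing down it reaches from about 0.4 to 0.825 m from the base axis. Payload 7 kg.
Tool frame: the origin (TCP) lies on the centre line of the jaws, within the pads' length; the fingertips stand tip_reach ahead of it and the grasp point (between the pads) is the TCP (tip_reach is the distance from the TCP to the fingertips, in m); z points along the fingers, y is the line along which they close (so a half turn about z gives the same grasp; the last joint's range is limited). The gripper opens to 88 mm and grips with 3 to 60 N. Pads are 19 mm wide; open, the fingers measure 130 mm over their backs; the gripper's body (78 mm by 193 mm) begins 47 mm behind the grasp point.
Start: joints at [-0.875, 0.359, 0.012, 0, -1.224, -0.288], TCP at [0.268, -0.62, 0.246] pointing down, gripper open.
Joint ranges: [-3.07, 3.07], [-1.43, 2.12], [-1.02, 1.25], [-3.03, 1.67], [-3.05, -0], [-3.03, 3.03]. Speed limits (rad/s): [2.39, 2.39, 3.01, 3.14, 3.14, 3.14].

## Interface

Orientations are given as [roll, pitch, yaw] about the fixed x, y, z axes, in that order (R = Rz(yaw) Ry(pitch) Rx(roll)).
In Python, from station import get_state, grab_frame, calibration, job_done, find_in, mark_of, tip_reach gives the robot as it stands.
- The arm moves only by the shell command python3 -m handwheel 'ROWS' [OPENING] [FORCE]. ROWS is JSON, a list of rows, each an object with "delta_pos": the shift along the world's x, y, z in units of 30 mm (1.0 is 30 mm), a list of three; "dr": the turn, a rotation vector about the world's x, y, z in degrees, a list of three. In form: [{"delta_pos": [tx, ty, tz], "dr": [rx, ry, rz]}, ...]. A call has 1 to 10 rows; each row shifts and turns the commanded pose from where the row before left it; what a row does not reach is not made up. A row lasts 1/10 s, in which the tool goes at most 50 mm and 8.59 degrees, less where a joint would pass 70% of its speed; a pose out of reach is approached as far as the arm can. A call is refused whole if a number of a shift passes 1 or a number of a turn 8.59, either way. A call with a gripper value outside its range is refused whole. OPENING is the closure, from -1 (fully open) to 1 (shut), set as the call begins (- or left out, the last holds). The fingers move at their own pace and stop on an object; FORCE is the grip in N (left out, the last holds). Time passes only in rows, so rows that do not move let the fingers close. It gives the time, the measured TCP pose, the force, the opening and the grip force at its end, in the units of the state.
- get_state(): the state, without advancing time (a new reading comes with each control period).
- grab_frame(name): name is "side" or "top" or "wrist"; returns the picture (420x560x3 uint8, red, green, blue); there is no depth.
- calibration(name): a dict with "fx", "fy", "cx", "cy" (pixels), "k1" (the pictures are not rectified: a ray, as slopes to the right and down, at radius r is drawn at 1 + k1 r^2 times it, then the intrinsics apply), "extrinsics" (4x4, takes a point from world to camera coordinates). Camera axes: x right, y down, z forward; pixel columns grow to the right and rows downward; lengths in m; the calibration is good to about 2 mm. A picture is of the moment at which its call begins: read the wrist's pose just before it. calibration takes no time and is no camera call; for the wrist camera it gives the pose at the moment of the call.
- job_done(): hands the job in; it is judged then, once.
Trained networks look in the newest picture that a camera, given by its name, has taken for a name from the list of things; names that differ only in an ending like _2 or _b are one class to them, and where a whole thing is asked for, a point or a joint stands for the part that bears it (a point fixed in the world has none). Each returns a list of dicts, best first, with "conf" (0 to 1); they miss things now and then, are a little off and sometimes report something else, mostly with a low value. They report only what shows in the picture. A call takes as long as a camera call. They do not tell look-alikes from the thing itself.
- find_in(camera, query): "location" ([column, row] in pixels, amid what is visible of it).
- mark_of(camera, query): "location" ([column, row] in pixels: a listed point, or the origin of a listed thing).
The state is a dict: "t": time; "q": joint angles; "qd": joint speeds; "joint_efforts": joint torques, N m; "eef_pos": TCP position; "ee_rot": TCP orientation; "force": force on the tool from outside, world axes, zero at the start; "moment": the same for the moment, N m; "width": finger opening in m; "gripper_force": force on a finger pad.
Only numpy, scipy, OpenCV 4.12 (cv2) and the standard library are available. Lean on these libraries where they do the work, as an engineer would, in place of code of your own. Each camera call takes 0.05 s, during which the arm holds its last target. There are 200 camera calls.

## Working session

There is one attempt and no reset: what is moved stays moved. The work goes in short steps, Python scripts to look and compute and a shell command to move; the robot and the scene stay as the last step left them, time stands still between calls to the robot, and variables do not carry over. Pictures are saved under pics/ and viewed, at most 10 in all, crops included, and the job is handed in when it is done.

```bash
ls; mkdir -p pics; cat > h.py <<'E'
import numpy as np, cv2
from station import *
def ray(cam,px,z,c=None):
    c=c or calibration(cam); E=np.array(c["extrinsics"])
    K=np.array([[c["fx"],0,c["cx"]],[0,c["fy"],c["cy"]],[0,0,1.]])
    u=cv2.undistortPoints(np.array([[px]],float),K,np.array([c["k1"],0,0,0,0.]))[0,0]
    R,t=E[:3,:3],E[:3,3]; o=-R.T@t; d=R.T@np.array([u[0],u[1],1]); return o+d*(z-o[2])/d[2]
def save(cam,name): 
    im=grab_frame(cam); cv2.imwrite("pics/"+name+".png",im[:,:,::-1]); return im
E
python3 - <<'E'
from h import *
a=save("top","top1")
Z=dict(board=0,recess=.028,stamp=.028,keeper_pivot=.028,keeper_peg=.068,glaze_jar=.028,rib=.028)
for cam in("top","side"):
    if cam=="side": b=save("side","side1")
    for q in Z:
        for r in mark_of(cam,q)[:3]: print(cam,q,np.round(r["conf"],2),np.round(r["location"],0),np.round(ray(cam,r["location"],Z[q]),3))
s=get_state();print(s["t"],s["eef_pos"],s["ee_rot"],s["width"],tip_reach if not callable(tip_reach) else tip_reach())
E
```

```text
pics
top board 0.71 [275. 189.] [0.569 0.018 0.   ]
top recess 0.72 [281. 180.] [0.588 0.002 0.028]
top recess 0.35 [247. 208.] [0.515 0.086 0.028]
top stamp 0.83 [194. 305.] [0.272 0.208 0.028]
top stamp 0.8 [172. 212.] [0.499 0.272 0.028]
top stamp 0.69 [249. 209.] [0.513 0.082 0.028]
top keeper_pivot 0.81 [290. 150.] [ 0.665 -0.017  0.028]
top keeper_pivot 0.55 [454. 226.] [ 0.48  -0.433  0.028]
top keeper_peg 0.67 [454. 225.] [ 0.478 -0.42   0.068]
top keeper_peg 0.58 [276. 145.] [0.668 0.018 0.068]
top glaze_jar 0.47 [331. 185.] [ 0.578 -0.123  0.028]
top glaze_jar 0.33 [413. 303.] [ 0.289 -0.326  0.028]
top rib 0.29 [279. 180.] [0.588 0.007 0.028]
side board 0.89 [248. 232.] [ 0.578  0.016 -0.   ]
side recess 0.63 [264. 241.] [0.521 0.077 0.028]
side recess 0.58 [239. 224.] [0.604 0.008 0.028]
side stamp 0.9 [351. 285.] [0.278 0.229 0.028]
side stamp 0.67 [265. 241.] [0.518 0.077 0.028]
side stamp 0.6 [265. 302.] [0.507 0.287 0.028]
side keeper_pivot 0.72 [221. 217.] [ 0.663 -0.02   0.028]
side keeper_peg 0.59 [216. 215.] [0.668 0.011 0.068]
side glaze_jar 0.45 [249. 195.] [ 0.583 -0.121  0.028]
side rib 0.58 [199. 247.] [0.711 0.106 0.028]
0.8 [ 0.26768919 -0.61961357  0.24558504] [-3.14157781e+00  1.24741851e-05 -2.73376360e+00] 0.08786284000169589 0.019
```

View pics/top1.png

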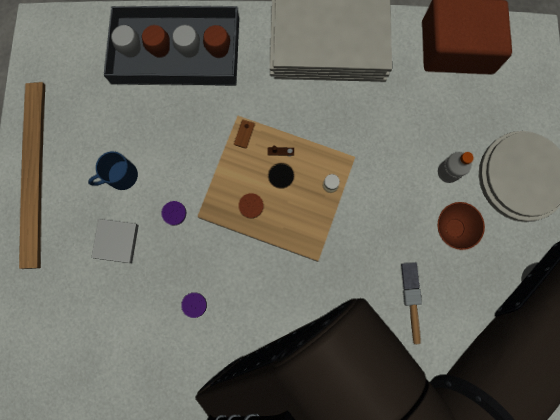

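The picture shows the round recess as a black disc at (281,176), the keeper at (290,151) to (272,150), the jar at (332,183) and the rib at (245,133). There are three stamp candidates: (251,205) terracotta, on the board; (174,212) purple, on the table; (194,305) purple, on the table. The terracotta one fits the description. I'll confirm it in a crop and segment it.

```bash
python3 - <<'E'
from h import *
im=cv2.imread("pics/top1.png"); hsv=cv2.cvtColor(im,cv2.COLOR_BGR2HSV)
cv2.imwrite("pics/crop1.png",cv2.resize(im[105:270,190:365],None,fx=3.4,fy=3.4,interpolation=cv2.INTER_CUBIC))
def blob(m,x,y,w=22):
    k=np.zeros(m.shape,np.uint8);k[y-w:y+w,x-w:x+w]=m[y-w:y+w,x-w:x+w]*1
    n,l,s,c=cv2.connectedComponentsWithStats(k);i=1+np.argmax(s[1:,4]);return s[i],c[i]
H,S,V=hsv[...,0],hsv[...,1],hsv[...,2]
print("hsv stamp",hsv[205,251],hsv[212,174],hsv[230,260],hsv[176,281])
s,c=blob((V<60).astype(np.uint8),281,177,18);print("recess",s,c,ray("top",c,.025))
s,c=blob(((H<10)&(S>120)).astype(np.uint8),251,205);print("stamp",s,c,ray("top",c,.040))
m=((H>8)&(H<25)&(S>70)).astype(np.uint8);m[:105]=0;m[270:]=0;m[:,:185]=0;m[:,370:]=0
cs=cv2.findContours(m,0,2)[0];k=max(cs,key=cv2.contourArea);b=cv2.boxPoints(cv2.minAreaRect(k))
P=np.array([ray("top",p,.028)[:2] for p in k[:,0].astype(float)]);r=cv2.minAreaRect((P*1000).astype(np.float32));print("board",r)
E
```

```text
hsv stamp [  8 181  93] [137 179  87] [ 18 122 128] [ 0  0 10]
recess [269 163  25  25 493] [280.72008114 175.24340771] [0.6005695  0.00427576 0.025     ]
stamp [239 194  24  24 444] [250.64414414 205.20045045] [0.51983109 0.07623753 0.04      ]
board ((571.6034545898438, 14.020614624023438), (318.7626647949219, 280.8322448730469), 71.23976135253906)
```

View pics/crop1.png

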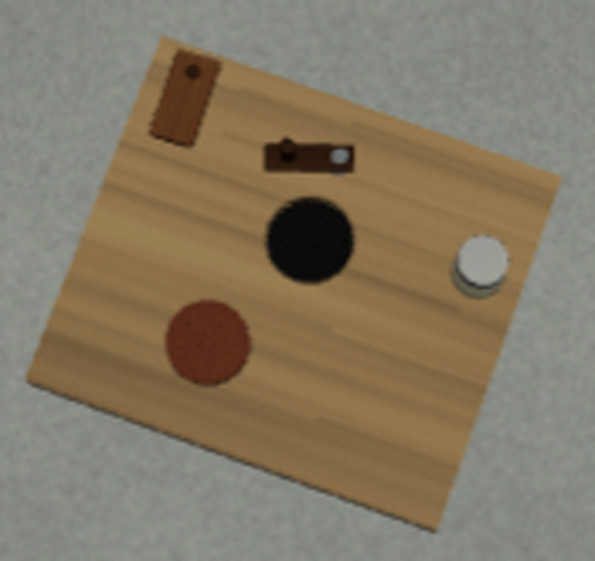

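The crop confirms it: the terracotta disc at about (251,205) in the full picture lies on the board and is the stamp. The board's size measures correctly (319 x 281 mm, yaw -0.327). The recess is at (0.600, 0.004), the pivot at (0.661, -0.016) and the keeper is at about 0.33 rad. I'll push with the two fingers about 40 mm apart, so they cradle the disc, heading -0.728 rad.

```bash
python3 -m handwheel '[{"delta_pos":[0.28,0.98,0],"dr":[0,0,4.6]},{"delta_pos":[0.28,0.98,0],"dr":[0,0,4.6]},{"delta_pos":[0.28,0.98,0],"dr":[0,0,4.6]},{"delta_pos":[0.28,0.98,0],"dr":[0,0,4.6]},{"delta_pos":[0.28,0.98,0],"dr":[0,0,4.6]},{"delta_pos":[0.28,0.98,0],"dr":[0,0,4.6]},{"delta_pos":[0.28,0.98,0],"dr":[0,0,4.6]},{"delta_pos":[0.28,0.98,0],"dr":[0,0,4.6]},{"delta_pos":[0.28,0.98,0],"dr":[0,0,4.6]},{"delta_pos":[0.28,0.98,0],"dr":[0,0,4.6]}]' 0.09
python3 -m handwheel '[{"delta_pos":[0.28,0.98,0],"dr":[0,0,4.6]},{"delta_pos":[0.28,0.98,0],"dr":[0,0,4.6]},{"delta_pos":[0.28,0.98,0],"dr":[0,0,4.6]},{"delta_pos":[0.28,0.98,0],"dr":[0,0,4.6]},{"delta_pos":[0.28,0.98,0],"dr":[0,0,4.6]},{"delta_pos":[0.28,0.98,0],"dr":[0,0,4.6]},{"delta_pos":[0.28,0.98,0],"dr":[0,0,4.6]},{"delta_pos":[0.28,0.98,0],"dr":[0,0,4.6]},{"delta_pos":[0.28,0.98,0],"dr":[0,0,4.6]},{"delta_pos":[0.28,0.98,0],"dr":[0,0,4.6]}]'
python3 -m handwheel '[{"delta_pos":[0.28,0.98,0],"dr":[0,0,4.6]},{"delta_pos":[0.28,0.98,0],"dr":[0,0,4.6]},{"delta_pos":[0.28,0.98,0],"dr":[0,0,4.6]},{"delta_pos":[0.28,0.98,0],"dr":[0,0,4.6]},{"delta_pos":[0.28,0.6,0],"dr":[0,0,4.6]},{"delta_pos":[0,0,0],"dr":[0,0,0]},{"delta_pos":[0,0,0],"dr":[0,0,0]}]'
python3 - <<'E'
from h import *
save("wrist","w1")
for q,z in(("recess",.028),("stamp",.028),("keeper_peg",.068),("keeper_pivot",.028)):
    for r in mark_of("wrist",q)[:2]: print(q,np.round(r["conf"],2),np.round(r["location"],0),np.round(ray("wrist",r["location"],z),4))
E
```

```text
t: 1.8
eef_pos: [0.3519, -0.3245, 0.2458]
ee_rot: [-3.141, -0.0, -1.928]
force: [0.8, 0.8, -0.0]
width: 0.0399
gripper_force: 0.0
t: 2.8
eef_pos: [0.4359, -0.0303, 0.2459]
ee_rot: [-3.141, -0.0, -1.125]
force: [1.1, -0.9, 0.2]
width: 0.0399
gripper_force: 0.0
t: 3.5
eef_pos: [0.4775, 0.1041, 0.2454]
ee_rot: [3.141, 0.0, -0.727]
force: [-0.1, 0.3, -0.2]
width: 0.0397
gripper_force: 0.0
recess 0.59 [270.  43.] [0.602  0.0029 0.028 ]
stamp 0.98 [269. 144.] [0.5231 0.0755 0.028 ]
stamp 0.79 [314. 321.] [0.2939 0.1961 0.028 ]
```

View pics/w1.png

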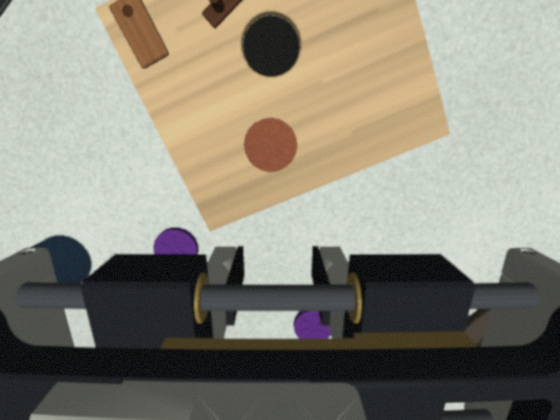

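The picture shows the stamp at (270,144) and the recess at (270,43), in line with the fingers' travel. Both agree with the top-view positions to within 3 mm. Next I'll descend behind the stamp.

```bash
python3 -m handwheel '[{"delta_pos":[0.03,0.36,-0.5],"dr":[0,0,-0.5]},{"delta_pos":[0,0,-1],"dr":[0,0,0]},{"delta_pos":[0,0,-1],"dr":[0,0,0]},{"delta_pos":[0,0,-1],"dr":[0,0,0]},{"delta_pos":[0,0,-1],"dr":[0,0,0]},{"delta_pos":[0,0,-1],"dr":[0,0,0]},{"delta_pos":[0,0,-0.6],"dr":[0,0,0]},{"delta_pos":[0,0,-0.3],"dr":[0,0,0]},{"delta_pos":[0,0,0],"dr":[0,0,0]},{"delta_pos":[0,0,0],"dr":[0,0,0]}]'
```

```text
t: 4.75
eef_pos: [0.4791, 0.1149, 0.0543]
ee_rot: [-3.141, -0.0, -0.736]
force: [-0.1, -0.2, 0.1]
width: 0.0398
gripper_force: 0.0
```

```bash
python3 -m handwheel '[{"delta_pos":[0,0,-0.12],"dr":[0,0,0]},{"delta_pos":[0.15,-0.137,0],"dr":[0,0,0]},{"delta_pos":[0.15,-0.137,0],"dr":[0,0,0]},{"delta_pos":[0.15,-0.137,0],"dr":[0,0,0]},{"delta_pos":[0.15,-0.137,0],"dr":[0,0,0]},{"delta_pos":[0.15,-0.137,0],"dr":[0,0,0]},{"delta_pos":[0.15,-0.137,0],"dr":[0,0,0]},{"delta_pos":[0.15,-0.137,0],"dr":[0,0,0]},{"delta_pos":[0.15,-0.137,0],"dr":[0,0,0]}]'
python3 -m handwheel '[{"delta_pos":[0.15,-0.137,0],"dr":[0,0,0]},{"delta_pos":[0.15,-0.137,0],"dr":[0,0,0]},{"delta_pos":[0.15,-0.137,0],"dr":[0,0,0]},{"delta_pos":[0.15,-0.137,0],"dr":[0,0,0]},{"delta_pos":[0.15,-0.137,0],"dr":[0,0,0]},{"delta_pos":[0.15,-0.137,0],"dr":[0,0,0]},{"delta_pos":[0,0,0],"dr":[0,0,0]}]'
python3 - <<'E'
from h import *
save("wrist","w2")
for q in("stamp","recess"):
  for r in mark_of("wrist",q)[:2]: print(q,np.round(r["conf"],2),np.round(r["location"],0),np.round(ray("wrist",r["location"],.028),4))
E
```

```text
t: 5.65
eef_pos: [0.5149, 0.0815, 0.0499]
ee_rot: [3.141, 0.0, -0.735]
force: [-0.6, 1.0, 1.1]
width: 0.0398
gripper_force: 0.5
t: 6.35
eef_pos: [0.5422, 0.0568, 0.0499]
ee_rot: [-3.142, -0.0, -0.736]
force: [-0.3, -0.1, 0.4]
width: 0.04
gripper_force: 0.0
stamp 0.64 [275. 202.] [0.5693 0.0334 0.028 ]
recess 0.66 [277. 124.] [0.5997 0.0044 0.028 ]
```

View pics/w2.png

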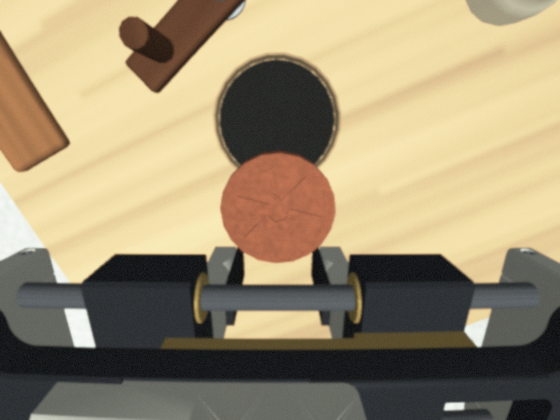

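Stamp at (278,207) is cradled by the fingers, with the recess at (277,118) straight ahead and about 42 mm left to go.

```bash
python3 -m handwheel '[{"delta_pos":[0.15,-0.14,0],"dr":[0,0,0]},{"delta_pos":[0.15,-0.14,0],"dr":[0,0,0]},{"delta_pos":[0.15,-0.14,0],"dr":[0,0,0]},{"delta_pos":[0.15,-0.14,0],"dr":[0,0,0]},{"delta_pos":[0.15,-0.14,0],"dr":[0,0,0]},{"delta_pos":[0.15,-0.14,0],"dr":[0,0,0]},{"delta_pos":[0.12,-0.11,0],"dr":[0,0,0]},{"delta_pos":[0,0,0],"dr":[0,0,0]},{"delta_pos":[0,0,0],"dr":[0,0,0]}]'
python3 - <<'E'
from h import *
save("wrist","w3")
for q in("stamp","keeper_peg","keeper_pivot"):
  for r in mark_of("wrist",q)[:2]: print(q,np.round(r["conf"],2),np.round(r["location"],0),np.round(ray("wrist",r["location"],.068 if q=="keeper_peg" else .016 if q=="stamp" else .028),4))
E
```

```text
t: 7.4
eef_pos: [0.5722, 0.0286, 0.0499]
ee_rot: [3.141, 0.0, -0.736]
force: [0.1, -0.5, -0.5]
width: 0.04
gripper_force: 0.0
stamp 0.92 [275. 201.] [0.5978 0.0074 0.016 ]
keeper_peg 0.7 [144. 144.] [0.661  0.0205 0.068 ]
keeper_pivot 0.67 [228.  84.] [ 0.6613 -0.0187  0.028 ]
```

View pics/w3.png

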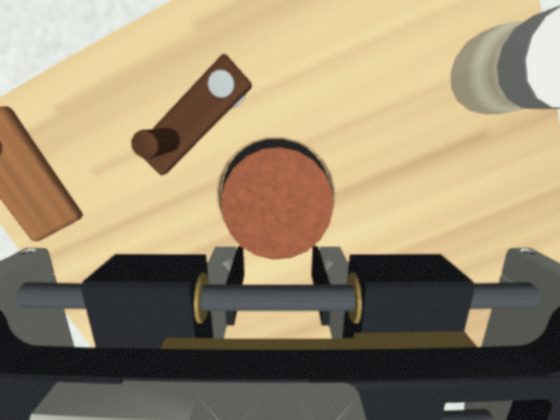

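The stamp is partly in: a dark crescent at the far rim (around (280,150)) shows it still overlaps the near rim by about 5 mm. I'll push a little further.

```bash
python3 -m handwheel '[{"delta_pos":[0.05,-0.045,0],"dr":[0,0,0]},{"delta_pos":[0.05,-0.045,0],"dr":[0,0,0]},{"delta_pos":[0.05,-0.045,0],"dr":[0,0,0]},{"delta_pos":[0.05,-0.045,0],"dr":[0,0,0]},{"delta_pos":[0,0,0],"dr":[0,0,0]},{"delta_pos":[0,0,0],"dr":[0,0,0]}]'
python3 - <<'E'
from h import *
save("wrist","w4")
for q in("stamp",):
  for r in mark_of("wrist",q)[:2]: print(q,np.round(r["conf"],2),np.round(r["location"],0),np.round(ray("wrist",r["location"],.016),4))
E
```

```text
t: 8.2
eef_pos: [0.5782, 0.0232, 0.0499]
ee_rot: [3.141, 0.0, -0.736]
force: [-0.0, 0.2, 0.8]
width: 0.04
gripper_force: 0.0
```

View pics/w4.png

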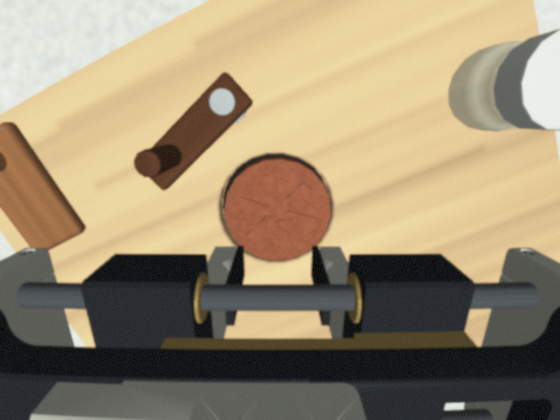

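The stamp now sits concentric in the recess at (277,207), with only a thin even gap, so it looks seated. I'll back off, rise, close the fingers and go behind the peg. One straight push along (-0.814, -0.581) should cover the peg's arc.

```bash
python3 -m handwheel '[{"delta_pos":[-0.1,0.09,0],"dr":[0,0,0]},{"delta_pos":[0,0,0.5],"dr":[0,0,0]},{"delta_pos":[0,0,1],"dr":[0,0,0]},{"delta_pos":[0,0,1],"dr":[0,0,0]}]'
python3 -m handwheel '[{"delta_pos":[0.36,0.05,0],"dr":[0,0,7.8]},{"delta_pos":[0.36,0.05,0],"dr":[0,0,7.8]},{"delta_pos":[0.36,0.05,0],"dr":[0,0,7.8]},{"delta_pos":[0.36,0.05,0],"dr":[0,0,7.8]},{"delta_pos":[0.36,0.05,0],"dr":[0,0,7.8]},{"delta_pos":[0.36,0.05,0],"dr":[0,0,7.8]},{"delta_pos":[0.36,0.05,0],"dr":[0,0,7.8]},{"delta_pos":[0.36,0.05,0],"dr":[0,0,7.8]},{"delta_pos":[0.36,0.05,0],"dr":[0,0,7.8]},{"delta_pos":[0.36,0.05,0],"dr":[0,0,7.8]}]' 1
python3 -m handwheel '[{"delta_pos":[0,0,0],"dr":[0,0,0]},{"delta_pos":[0,0,0],"dr":[0,0,0]}]'
python3 - <<'E'
from h import *
save("top","top2");save("side","side2")
for c in("top","side"):
 for q,z in(("stamp",.016),("keeper_peg",.068),("recess",.028)):
  for r in mark_of(c,q)[:3]: print(c,q,np.round(r["conf"],2),np.round(r["location"],0),np.round(ray(c,r["location"],z),4))
a=cv2.imread("pics/top2.png")[110:260,200:360];b=cv2.imread("pics/side2.png")[150:300,160:320]
cv2.imwrite("pics/c2.png",cv2.resize(np.hstack([a,b]),None,fx=2.5,fy=2.5,interpolation=cv2.INTER_CUBIC))
E
```

```text
t: 8.7
eef_pos: [0.5745, 0.0261, 0.1253]
ee_rot: [3.14, 0.001, -0.735]
force: [-0.3, 0.5, 0.1]
width: 0.0396
gripper_force: 0.0
t: 9.7
eef_pos: [0.6832, 0.0414, 0.1248]
ee_rot: [-3.141, 0.0, 0.632]
force: [0.6, 0.1, 0.2]
width: 0.0003
gripper_force: 0.0
t: 9.9
eef_pos: [0.6826, 0.0411, 0.1246]
ee_rot: [-3.141, 0.001, 0.622]
force: [0.7, 0.3, -0.2]
width: 0.0003
gripper_force: 0.0
top stamp 0.72 [279. 178.] [0.5954 0.0094 0.016 ]
top keeper_peg 0.76 [274. 145.] [0.6667 0.0222 0.068 ]
top recess 0.86 [282. 179.] [ 0.5895 -0.      0.028 ]
side stamp 0.59 [266. 304.] [0.505  0.2841 0.016 ]
side stamp 0.59 [351. 285.] [0.2763 0.2191 0.016 ]
side stamp 0.53 [241. 225.] [0.5988 0.0042 0.016 ]
side keeper_peg 0.65 [298. 357.] [0.4231 0.4518 0.068 ]
side keeper_peg 0.44 [216. 218.] [0.6661 0.0254 0.068 ]
side recess 0.97 [239. 224.] [0.6037 0.011  0.028 ]
```

View pics/c2.png

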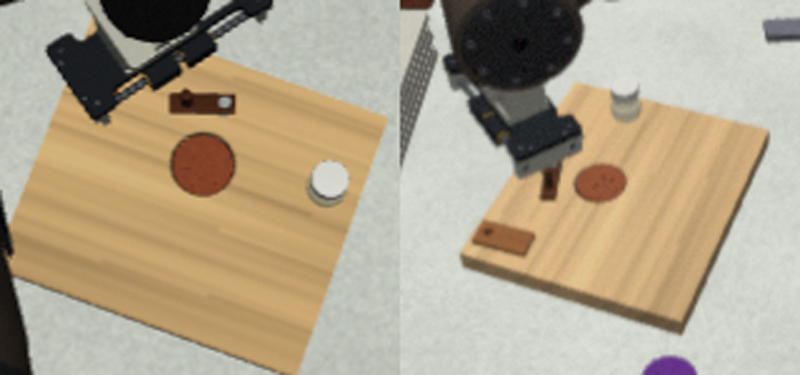

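Both views show the stamp flush in the recess (crop (203,165) top, (600,183) side). The keeper is untouched. Next I'll descend behind the peg and push.

```bash
python3 -m handwheel '[{"delta_pos":[0,0,-0.8],"dr":[0,0,0]},{"delta_pos":[0,0,-0.8],"dr":[0,0,0]},{"delta_pos":[0,0,-0.4],"dr":[0,0,0]},{"delta_pos":[0,0,0],"dr":[0,0,0]}]'
python3 -m handwheel '[{"delta_pos":[-0.16,-0.114,0],"dr":[0,0,0]},{"delta_pos":[-0.16,-0.114,0],"dr":[0,0,0]},{"delta_pos":[-0.16,-0.114,0],"dr":[0,0,0]},{"delta_pos":[-0.16,-0.114,0],"dr":[0,0,0]},{"delta_pos":[-0.16,-0.114,0],"dr":[0,0,0]},{"delta_pos":[0,0,0],"dr":[0,0,0]}]'
python3 -m handwheel '[{"delta_pos":[-0.16,-0.114,0],"dr":[0,0,0]},{"delta_pos":[-0.16,-0.114,0],"dr":[0,0,0]},{"delta_pos":[-0.16,-0.114,0],"dr":[0,0,0]},{"delta_pos":[-0.16,-0.114,0],"dr":[0,0,0]},{"delta_pos":[0,0,0],"dr":[0,0,0]}]'
```

```text
t: 10.7
eef_pos: [0.6819, 0.0406, 0.063]
ee_rot: [-3.14, 0.003, 0.626]
force: [0.5, 0.0, 0.6]
width: 0.0006
gripper_force: 0.0
t: 11.3
eef_pos: [0.6584, 0.0251, 0.0659]
ee_rot: [-3.14, -0.002, 0.626]
force: [-2.5, 7.7, 1.2]
width: 0.0003
gripper_force: 2.9
t: 11.8
eef_pos: [0.6397, 0.0093, 0.0654]
ee_rot: [3.141, -0.0, 0.626]
force: [-0.3, -0.3, 0.3]
width: 0.0004
gripper_force: 0.5
```

```bash
python3 - <<'E'
from h import *
save("top","top3");save("side","side3")
a=cv2.imread("pics/top3.png")[110:260,200:360];b=cv2.imread("pics/side3.png")[150:300,160:320];c=save("wrist","w5")[:,:,::-1]
cv2.imwrite("pics/c3.png",cv2.resize(np.hstack([cv2.resize(np.vstack([a,b]),(224,420),interpolation=2),c]),None,fx=1,fy=1))
for c in("top","side","wrist"):
  for r in mark_of(c,"keeper_peg")[:2]: print(c,np.round(r["conf"],2),np.round(r["location"],0),np.round(ray(c,r["location"],.068),4))
E
```

```text
top 0.62 [285. 160.] [ 0.6278 -0.0056  0.068 ]
top 0.28 [448. 169.] [ 0.617  -0.4085  0.068 ]
```

View pics/c3.png

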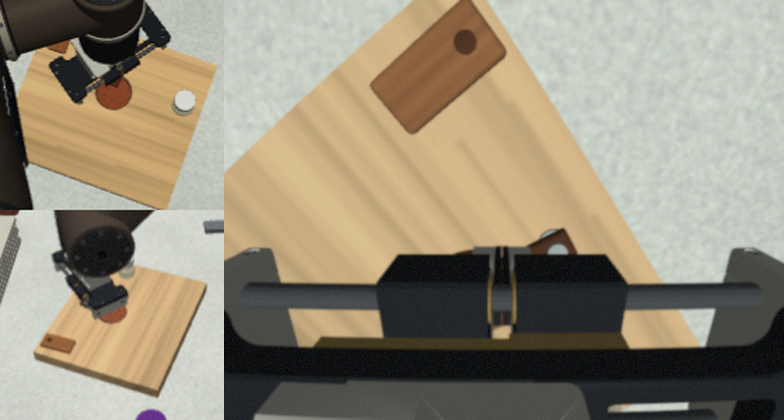

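The keeper is nearly over the stamp, with the peg hidden behind the fingers at about (0.628, -0.006). I'll push on gently to the stop.

```bash
python3 -m handwheel '[{"delta_pos":[-0.08,-0.06,0],"dr":[0,0,0]},{"delta_pos":[-0.06,-0.04,0],"dr":[0,0,0]},{"delta_pos":[0,0,0],"dr":[0,0,0]}]'; python3 -m handwheel '[{"delta_pos":[-0.05,-0.05,0],"dr":[0,0,0]},{"delta_pos":[-0.03,-0.04,0],"dr":[0,0,0]},{"delta_pos":[0,0,0],"dr":[0,0,0]}]'
```

```text
t: 12.4
eef_pos: [0.6374, 0.0073, 0.0653]
ee_rot: [3.14, -0.003, 0.626]
force: [6.3, -1.7, -3.6]
width: 0.0003
gripper_force: 2.9
t: 12.7
eef_pos: [0.6371, 0.0065, 0.0655]
ee_rot: [3.139, -0.008, 0.627]
force: [10.8, 6.7, -8.4]
width: 0.0006
gripper_force: 6.2
```

The force is rising against the stop. I'll retreat the way I came, lift and check.

```bash
python3 -m handwheel '[{"delta_pos":[0.3,0.21,0],"dr":[0,0,0]},{"delta_pos":[0.4,0.28,0],"dr":[0,0,0]},{"delta_pos":[0.2,0.15,0.8],"dr":[0,0,0]},{"delta_pos":[0.5,0.5,1],"dr":[0,0,0]},{"delta_pos":[0.5,0.8,1],"dr":[0,0,0]},{"delta_pos":[0.3,0.8,0.5],"dr":[0,0,0]},{"delta_pos":[0,0.8,0],"dr":[0,0,0]},{"delta_pos":[0,0,0],"dr":[0,0,0]}]'
python3 - <<'E'
from h import *
save("top","top4");save("side","side4")
a=cv2.imread("pics/top4.png")[110:260,200:360];b=cv2.imread("pics/side4.png")[150:300,160:320]
cv2.imwrite("pics/c4.png",cv2.resize(np.hstack([a,b]),None,fx=2.5,fy=2.5,interpolation=cv2.INTER_CUBIC))
for c in("top","side"):
 grab_frame(c)
 for q,z in(("stamp",.016),("keeper_peg",.068),("keeper_pivot",.028)):
  for r in mark_of(c,q)[:3]: print(c,q,np.round(r["conf"],2),np.round(r["location"],0),np.round(ray(c,r["location"],z),4))
E
```

```text
t: 13.5
eef_pos: [0.6997, 0.1137, 0.164]
ee_rot: [-3.141, 0.0, 0.628]
force: [-0.8, 0.1, -1.1]
width: 0.0007
gripper_force: 0.0
top stamp 0.88 [278. 180.] [0.5902 0.0108 0.016 ]
top stamp 0.67 [175. 214.] [0.4964 0.2686 0.016 ]
top keeper_peg 0.71 [288. 159.] [ 0.6315 -0.0121  0.068 ]
top keeper_pivot 0.76 [290. 151.] [ 0.6628 -0.0164  0.028 ]
top keeper_pivot 0.32 [453. 228.] [ 0.4771 -0.4311  0.028 ]
side stamp 0.83 [267. 306.] [0.5035 0.2889 0.016 ]
side stamp 0.66 [242. 227.] [0.5955 0.0121 0.016 ]
side keeper_peg 0.32 [248. 196.] [ 0.5786 -0.0749  0.068 ]
side keeper_pivot 0.61 [220. 216.] [ 0.6658 -0.0216  0.028 ]
```

View pics/c4.png

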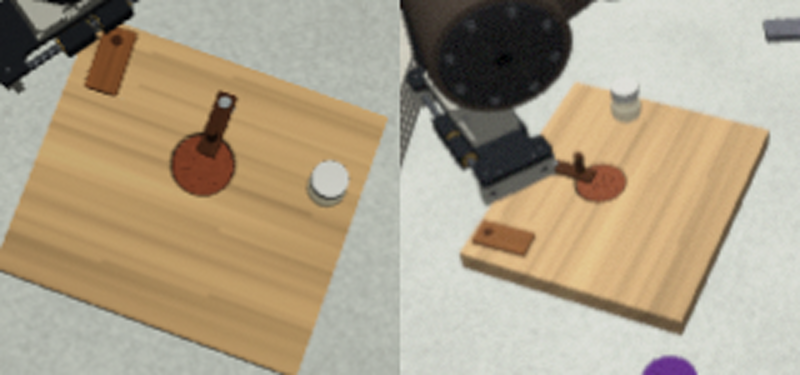

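The keeper lies along board -x over the stamp's far edge (crop (207,150)). It is within about 3 degrees of its stop, the stamp is flush, and the robot is clear of everything.

```bash
python3 -c "from station import *; print(job_done())"
```

```text
the job is handed in; nothing more can be done
None
```

The stamp was pushed flush into the recess and the keeper turned over it to its stop; I handed the job in at about 14 s of 54, and the last pictures showed both in place, but no verdict came back.

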